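Hold a glass sight cell in the inspection beam

TASK

Check the glass sight cell for cracks on the bench lamp. First clear the sockets out of the light by lifting the tray's bar handle, tipping them all into the bin behind it, and lower the empty tray flat again; then take the cell out of its wooden stand with the fingers on its two frosted faces only (never on the clear windows) and hold it upright and still in the light path midway between lamp and screen, so that the light goes squarely through the middle of its windows, touching neither tray nor rig. Finish while still holding it there, and leave the other things on the bench where they are.

Things in the scene. Friction and masses are not known exactly. Their poses are not given: they have to be found in the camera images.
- rig: Fixed inspection rig on the bench: grey base plate 170 x 400 mm, a lamp at one end (its -y end, head 54 mm across with its front at y = -130 mm, top 144 mm high), a white upright screen 100 mm wide at the other end (y = +165 mm, top 166 mm high), the hinged tray between them and a grey open bin behind the tray. Origin: centre of the base plate on the bench top; its x axis points from the tray's handle towards the bin, its y axis from lamp to screen (along the light), z up.
- beam (a point): Middle of the light path, 117 mm above the bench, over the rig's origin; axes as the rig's, so the light runs along its y axis from the lamp's front (y = -130 mm) to the screen (y = +162 mm). The shaft of light is 8 mm thick. The floor of the lowered tray is 47 mm below it, the tray's side-wall rims 23 mm below it, at y = -60 and +60 mm.
- tray (a joint): Hinge angle of the tray in rad: 0 = flat, grows as the handle is lifted, stop at 1.15. The hinge is damped (0.25 N m s/rad), no spring: let go, the tray sinks back flat by its own weight. Aluminium tray, about 0.35 kg, floor 150 x 120 mm, walls 24 mm high on the handle side and both flanks, open on the hinge (bin) side. The sockets begin to topple and slide at about 0.5 to 0.7 rad and run off cleanly at 1.0 rad or more; the loaded handle takes about 4 N to lift.
- tray_handle (a point): Middle of the tray's round bar handle, 10 mm thick, 90 mm long, parallel to the hinge (rig's y axis), held by an 8 mm arm at each end. Flat tray: 190 mm in front of the hinge (rig's -x) and 82 mm above the bench, 12 mm above the tray floor, 40 mm from the outside of the tray's wall to the bar's centre line, free space below. Moves with the tray; its axes are the tray's (x along the tray floor towards the hinge, z off the floor).
- tray_hinge (a point): Middle of the hinge line, which runs along the rig's y axis, 75 mm behind the light path, at the height of the tray floor, 70 mm above the bench. Axes as the rig's.
- bin_floor (a point): Centre of the inner floor of the bin fixed behind the tray: 142 x 172 mm inside, near wall 44 mm, other walls 86 mm high above the floor. Axes as the rig's.
- socket0_mid (a point): Centre of a dark steel impact socket: a cylinder 28 mm across and 52 mm long, 90 g, at first standing loose on end on the tray; z along its length.
- socket1_mid (a point): Centre of a dark steel impact socket: a cylinder 28 mm across and 52 mm long, 90 g, at first standing loose on end on the tray; z along its length.
- socket2_mid (a point): Centre of a dark steel impact socket: a cylinder 28 mm across and 52 mm long, 90 g, at first standing loose on end on the tray; z along its length.
- socket3_mid (a point): Centre of a dark steel impact socket: a cylinder 28 mm across and 52 mm long, 90 g, at first standing loose on end on the tray; z along its length.
- cell: Glass sight cell, a square-cut clear block 36 x 30 x 75 mm (x, y, z), about 120 g. Origin: centre of its underside; z up its length. The two faces across its x axis (36 mm apart, 30 mm wide, full height, white) are frosted and may be gripped; the two across its y axis (30 mm apart) are the clear windows, not to be touched by the fingers, nor is the clear top. It stands upright in its stand with the underside 8 mm above the bench, so its top is at 83 mm.
- window (a point): Optical centre of the cell, inside it on its axis, 24 mm above its underside; axes as the cell's. The light should pass through here along the cell's y axis.
- stand: Fixed wooden block 110 x 80 x 20 mm (x, y, z) with a socket 12 mm deep in its top in which the cell stands with 1.5 mm of play all round; origin at the centre of its underside, axes parallel to the cell's at the start.
- jar: Bystander: glass jar 64 mm across, 85 mm high, origin at the centre of its underside.
- small_can: Bystander: can 60 mm across, 110 mm high, origin at the centre of its underside.
- screwdriver: Bystander: screwdriver lying on the bench, along its x axis.

How it is judged:
By the outcome, as a careful person would: the job done as asked, in the order asked, and still so for the second after the job is handed in, while the arm keeps its last pose, push and grip.
It also fails if it takes over 67 s, if anything falls off the work surface, if the arm or the gripper's body presses on something with over 40 N, if the wrist force passes 120 N, or if a joint passes its speed limit or range.

ROBOT

A 6-joint arm with a two-finger parallel gripper is mounted at the origin on the work surface. World frame = base frame: x ahead of the robot, y to its left, z up, the work surface at z = 0. Lengths are in mm, angles in rad, forces in N, time in s.
With the tool pointing down it reaches from about 275 to 750 mm from the base axis. Payload 10.2 kg.
Tool frame: the origin (TCP) lies on the front face of the gripper's body, between the roots of the fingers; the fingertips stand 73 mm ahead of it and the grasp point (between the pads) lies ctrl.grip_depth ahead of it (ctrl.grip_depth is the distance from the TCP to the grasp point, in mm); z points along the fingers, y is the direction in which the jaws open and shut (so a half turn about z gives the same grasp; the last joint's range is limited). The gripper opens to 85 mm and grips with 20 to 120 N. Pads are 22 mm wide; open, the fingers measure 114 mm over their backs; the gripper's body (76 mm by 85 mm) begins 54 mm behind the grasp point. The pads swing forward as they close: fully open they stand 13 mm farther back than shut.
Start: joints at [-1.503, 0.313, 1.498, -0, 1.331, -0.223], TCP at [150.514, -502.968, 303.894] pointing down, gripper open.
Joint ranges: [-2.94, 2.94], [-0.97, 2.17], [0.19, 2.56], [-1.23, 4.37], [0.02, 3.11], [-2.88, 2.88]. Speed limits (rad/s): [2.39, 2.39, 3.01, 3.14, 3.14, 3.14].

INTERFACE

Orientations are given as a unit quaternion [w, x, y, z].
In Python, from rig import readout, capture, ctrl, nets gives the robot as it stands. The module is installed in compiled form; this text tells all that it offers.
- The arm moves only by the tool apply_moves, never from a script. Its argument "targets" is a list of rows, each a list of 4 numbers: the shift along the tool's x, y, z in cm, then the turn about the tool's z in degrees. A call has 1 to 8 rows; each row shifts and turns the commanded pose from where the row before left it, along the tool's axes as they then stand; what a row does not reach is not made up. A row lasts 1/10 s, in which the tool goes at most 50 mm and 8.59 degrees, less where a joint would pass 70% of its speed; a pose out of reach is approached as far as the arm can. A call with a gripper value outside its range is refused whole. "grip" is the finger opening in cm, from 0 to 8.54, set as the call begins (left out, the last holds). The fingers move at their own pace and stop on an object; "force" is the grip in N (left out, the last holds). Time passes only in rows, so rows that do not move let the fingers close. It gives the time, the measured TCP pose, the force and the opening at its end, in the units of the state.
- readout.sense(): the state, without advancing time (a new reading comes with each control period).
- capture(name): name is "scene" or "top"; returns a dict with "img" (400x640x3 uint8, red, green, blue), "fov_y" (degrees; the focal length in pixels is half the picture's height over the tangent of half this angle, whatever the lens; pixels are square), "cx", "cy" (the principal point, pixels), "D" ([k1, k2, p1, p2, k3] as OpenCV has them; the pictures are not rectified), "eye" and "rotation" of the camera in the world. Camera axes: x right, y down, z forward; pixel columns grow to the right and rows downward; lengths in mm; the calibration is good to about 2 mm. A picture is of the moment at which its call begins. There is no depth.
- ctrl.finish_job(): hands the job in, once; it reports no verdict.
Trained networks look in the newest picture that a camera, given by its name, has taken for a name from the list of things; names that differ only in an ending like _2 or _b are one class to them, and where a whole thing is asked for, a point or a joint stands for the part that bears it (a point fixed in the world has none). Each returns a list of dicts, best first, with "score" (0 to 1); they miss things now and then, are a little off and sometimes report something else, mostly with a low value. They report only what shows in the picture. A call takes as long as a camera call.
- nets.boxes_of(camera, target): "location" ([column, row] as shares, 0 to 1, of the picture: columns of its width, rows of its height, amid what is visible of it).
The state is a dict: "time_s": time; "joints": joint angles; "dq": joint speeds; "tau": joint torques, N m; "eef_pos": TCP position; "ee_rot": TCP orientation; "force": force on the tool from outside, world axes, zero at the start; "wrist_torque": the same for the moment, N m; "grip_width": opening from 0.0 (shut) to 1.0 (fully open).
Only numpy, scipy, OpenCV 4.12 (cv2) and the standard library are available. Lean on these libraries where they do the work, as an engineer would, in place of code of your own. Each camera call takes 0.05 s, during which the arm holds its last target.

## Working session

There is one attempt and no reset: what is moved stays moved. The work goes in short steps, Python scripts to look and compute and a tool call to move; the robot and the scene stay as the last step left them, time stands still between calls to the robot, and variables do not carry over. Pictures are saved under pics/ and viewed, and the job is handed in when it is done.

Besides the shell and the picture viewer there is one more tool, called after ">>>" by a JSON object that holds its "fn" and its "kwargs", one argument or row to a line. apply_moves: Moves the arm, as the interface text tells. Its arguments: {"type":"object","properties":{"targets":{"type":"array"},"grip":{"type":"number"},"force":{"type":"number"}},"required":["targets"]}

```bash
mkdir -p pics; ls; cat > h.py <<'E'
import numpy as np, cv2
from rig import readout, capture, ctrl, nets
def K(c):
    f=200/np.tan(np.radians(c['fov_y'])/2); return np.array([[f,0,c['cx']],[0,f,c['cy']],[0,0,1.]])
def ray(c,px):
    u=cv2.undistortPoints(np.array([[px]],float),K(c),np.array(c['D'],float))[0,0]
    return np.array(c['eye'],float), np.array(c['rotation'],float)@np.array([u[0],u[1],1.])
def atz(c,px,z):
    e,d=ray(c,px); return e+d*(z-e[2])/d[2]
def proj(c,P):
    R=np.array(c['rotation'],float); P=np.atleast_2d(np.array(P,float))
    q=(P-np.array(c['eye']))@R
    r,_=cv2.projectPoints(q.reshape(-1,1,3),np.zeros(3),np.zeros(3),K(c),np.array(c['D'],float)); return r[:,0]
def save(c,n): cv2.imwrite('pics/'+n,c['img'][:,:,::-1])
E
python3 - <<'E'
from h import *
import pickle
cs={}
for n in ['scene','top']:
    c=capture(n); cs[n]=c; save(c,n+'0.png')
    print(n,c['fov_y'],c['cx'],c['cy'],c['D'],c['eye'],np.round(c['rotation'],3).tolist())
    for t in ['rig','tray','tray_handle','tray_hinge','bin_floor','socket0_mid','cell','window','stand','jar','small_can','screwdriver']:
        try: print(t,[(np.round(np.array(d['location'])*[640,400],1).tolist(),round(d['score'],2)) for d in nets.boxes_of(n,t)][:5])
        except Exception as e: print(t,e)
pickle.dump(cs,open('c0.pkl','wb'))
print(readout.sense(),ctrl.grip_depth)
E
```

```text
pics
scene 53.9250146827537 323.8650131275423 198.66929456332304 [-0.01114547  0.          0.          0.          0.        ] [1394.79044184  181.67029635  768.71572829] [-0.262, 0.552, 0.717, -0.336]
rig [([248.9, 229.2], 0.75)]
tray [([263.2, 204.5], 0.72)]
tray_handle [([264.7, 206.3], 0.58)]
tray_hinge [([251.3, 229.1], 0.98)]
bin_floor [([253.9, 228.8], 0.58)]
socket0_mid []
cell [([456.6, 208.4], 0.89), ([262.6, 205.5], 0.61)]
window [([453.7, 209.6], 0.63)]
stand []
jar [([421.9, 262.1], 0.84)]
small_can [([506.0, 235.3], 0.58)]
screwdriver [([192.5, 175.3], 0.56), ([450.7, 221.6], 0.26)]
top 50.758025674994194 314.9076245077975 206.44217808721683 [-0.02391055  0.          0.          0.          0.        ] [ 402.3352635   -13.05092659 1376.45977241] [-0.062, 0.706, -0.703, 0.062]
rig [([367.0, 199.9], 0.55), ([204.9, 246.0], 0.52)]
tray [([369.0, 210.8], 0.75)]
tray_handle [([371.5, 211.6], 0.92)]
tray_hinge [([373.5, 201.7], 0.89)]
bin_floor [([371.3, 203.3], 0.57)]
socket0_mid []
cell [([208.3, 246.3], 0.6)]
window [([206.9, 246.6], 0.51)]
stand [([213.9, 247.1], 0.97)]
jar [([234.3, 187.7], 0.89)]
small_can [([166.4, 226.6], 0.56)]
screwdriver [([463.1, 252.5], 0.63), ([368.3, 212.2], 0.61)]
{'time_s': 1.3, 'joints': array([-1.50342625e+00,  3.12921298e-01,  1.49771599e+00, -1.46875586e-05,
        1.33096867e+00, -2.23408829e-01]), 'dq': array([-3.64536732e-05, -1.32091333e-03,  8.45225235e-05,  1.15426784e-03,
       -1.04395558e-03,  3.86823497e-04]), 'tau': array([ 9.66337939e-04, -4.12161791e+01, -2.59894341e+01, -9.33138494e-05,
        5.50648147e-04,  9.87178083e-06]), 'eef_pos': array([ 150.49865985, -502.97532922,  303.87724712]), 'ee_rot': array([-7.18412117e-06,  9.89449305e-01,  1.44879511e-01, -6.59370648e-06]), 'force': array([-0.78944124,  0.12430869, -0.937403  ]), 'wrist_torque': array([-0.04054331,  0.03475663, -0.02382597]), 'grip_width': 0.9967062705193721} 53.900000000000006
```

```bash
python3 - <<'E'
s=open('h.py').read()
s=s.replace("np.array(c['rotation'],float)","RQ(c['rotation'])")
s=s.replace("def K(c)","from scipy.spatial.transform import Rotation as Ro\ndef RQ(q):\n    return Ro.from_quat(np.array(q,float)[[1,2,3,0]]).as_matrix()\ndef K(c)",1)
open('h.py','w').write(s)
import pickle,cv2
cs=pickle.load(open('c0.pkl','rb'))
for n,(x0,y0,w,h) in {'scene':(160,130,400,200),'top':(130,100,400,200)}.items():
    cv2.imwrite(f'pics/{n}0z.png',cv2.resize(cs[n]['img'][y0:y0+h,x0:x0+w,::-1],(800,400),interpolation=cv2.INTER_CUBIC))
E
```

```text
(no output)
```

View pics/scene0.png

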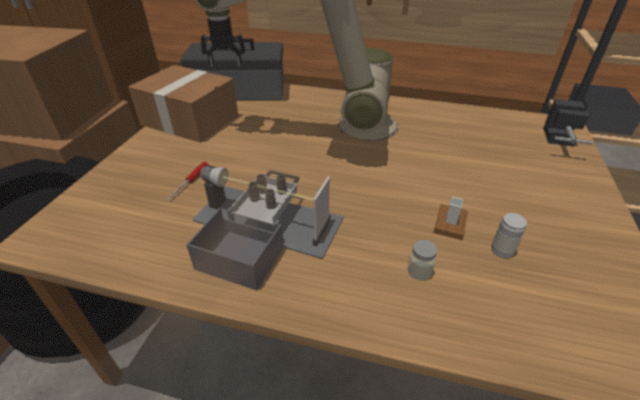

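View pics/top0.png

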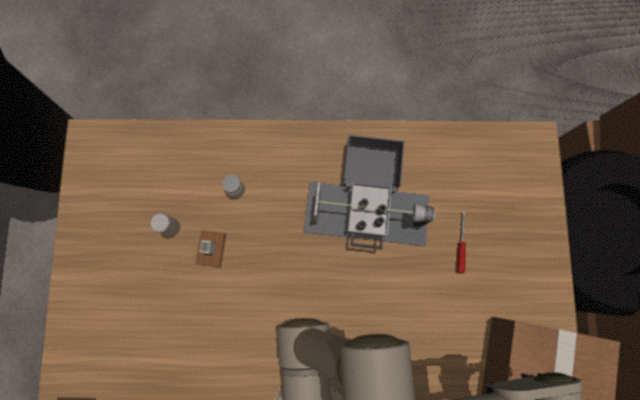

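```bash
sleep 1
```

```text
(no output)
```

View pics/top0z.png

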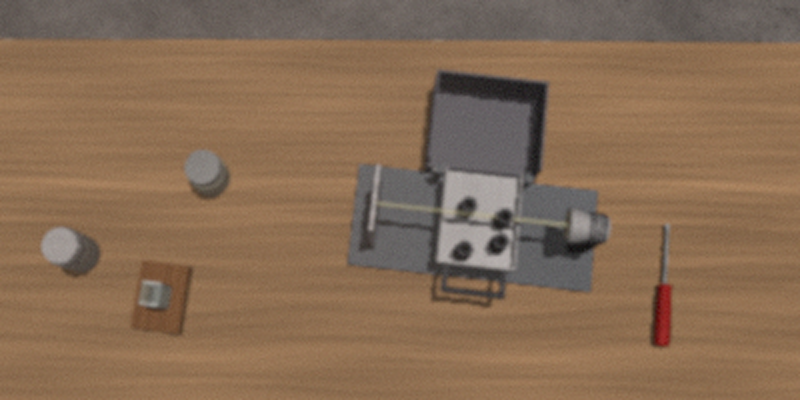

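View pics/scene0z.png

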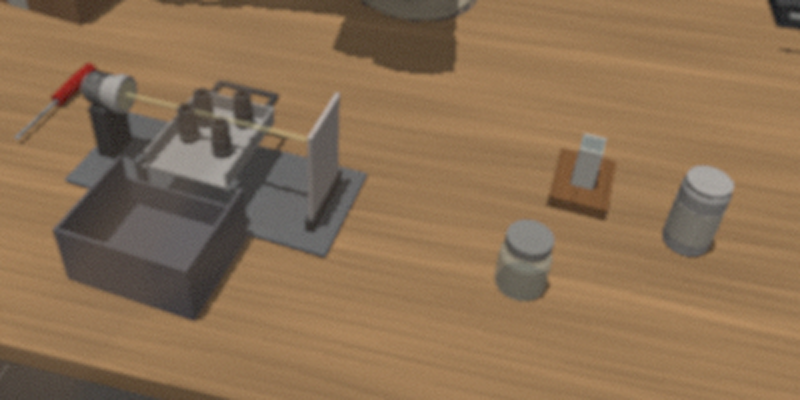

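```bash
python3 - <<'E'
from h import *
import pickle
from scipy.optimize import least_squares
cs=pickle.load(open('c0.pkl','rb')); t=cs['top']; s=cs['scene']
for c in [(309,182),(428.5,194.5),(425.5,245),(303.5,232.5)]: print('rig',atz(t,c,5).round(1))
for c in [(200.5,231),(225.5,234),(220.5,267),(196,263)]: print('stand',atz(t,c,20).round(1))
print('rig box net', atz(t,(371.5,211.6),82))
print('cell top', atz(t,(206.5,247),83), atz(s,(457,199),83))
print('jar',atz(t,(232,185),85),'can',atz(t,(161,223),110))
# upscale crops
def crop(c,n,x0,y0,w,h,k):
    cv2.imwrite('pics/'+n,cv2.resize(c['img'][y0:y0+h,x0:x0+w,::-1],None,fx=k,fy=k,interpolation=cv2.INTER_CUBIC))
crop(t,'ta.png',295,130,145,125,5); crop(t,'tb.png',185,220,60,60,9)
crop(s,'sa.png',185,155,165,135,4.8); crop(s,'sb.png',425,185,60,60,9)
E
```

```text
rig [729.2   8.1   5. ]
rig [ 688.4 -389.7    5. ]
rig [ 520.4 -372.8    5. ]
rig [559.7  24.9   5. ]
stand [561.3 358.3  20. ]
stand [551.9 276.7  20. ]
stand [446.1 288.4  20. ]
stand [458.3 367.6  20. ]
rig box net [ 617.15230783 -188.31684478   82.        ]
cell top [504.60287327 320.09765943  83.        ] [497.29191078 328.92248154  83.        ]
jar [699.44836655 248.8048075   85.        ] can [574.51385287 455.52374276 110.        ]
```

View pics/ta.png

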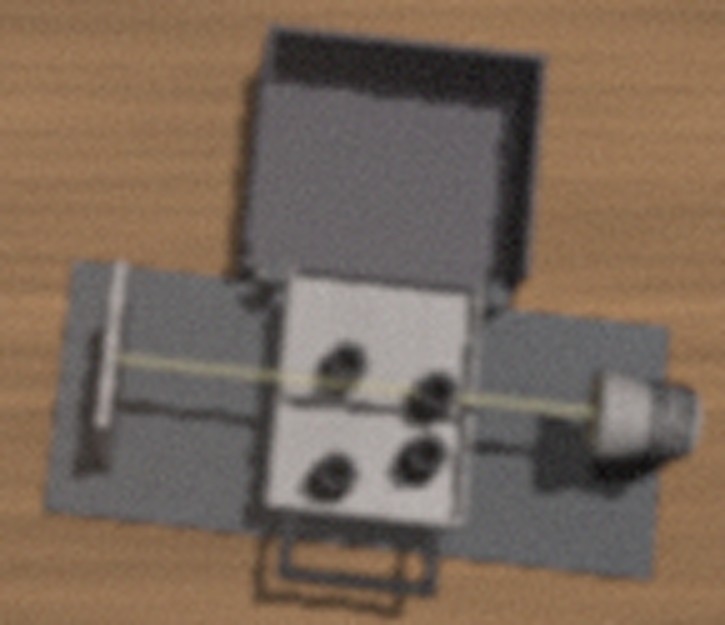

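View pics/tb.png

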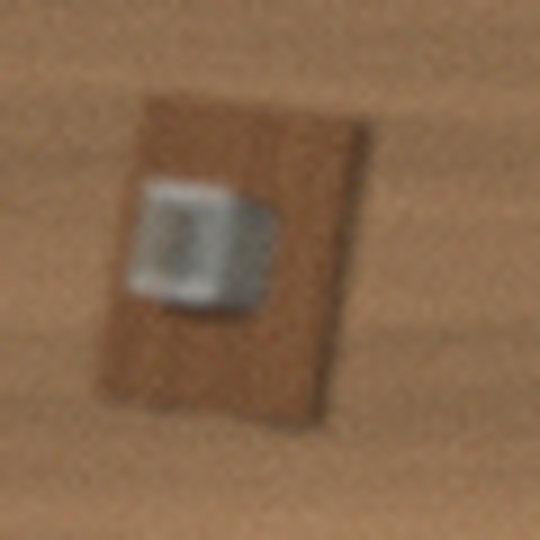

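View pics/sa.png

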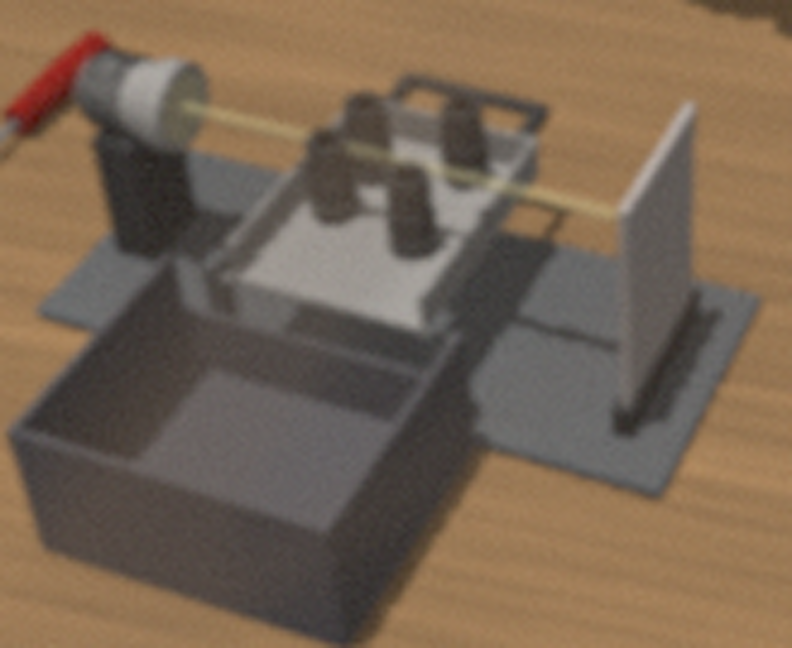

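View pics/sb.png

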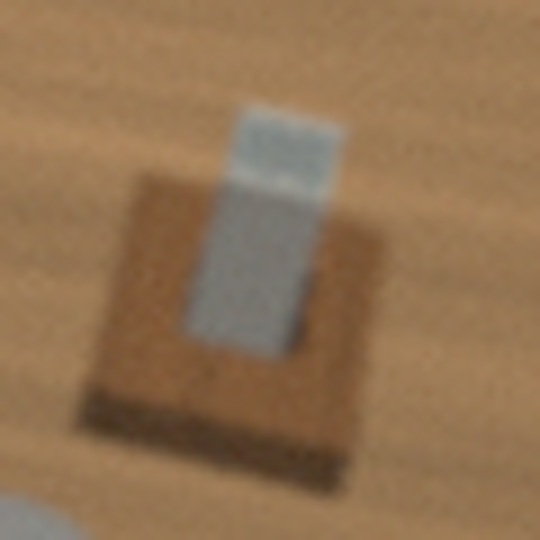

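```bash
cat > fit.py <<'E'
from h import *
import pickle
from scipy.optimize import least_squares
cs=pickle.load(open('c0.pkl','rb')); t=cs['top']; s=cs['scene']
T=lambda x,y:((x+.5)/5-.5+295,(y+.5)/5-.5+130)
S=lambda x,y:((x+.5)/4.8-.5+185,(y+.5)/4.8-.5+155)
P=None
top=[((85,200,P),T(72,260)),((85,-200,P),T(667,325)),((-85,-200,P),T(648,577)),((-85,200,P),T(45,512)),
((-115,45,82),T(283,577)),((-115,-45,82),T(434,590)),((0,162,117),T(120,357)),((0,-130,117),T(597,410)),
((50,165,166),T(122,262)),((-50,165,166),T(103,425))]
sc=[((-85,200,P),S(760,297)),((85,200,P),S(657,495)),((85,-200,P),S(40,315)),((-50,165,166),S(690,105)),((50,165,166),S(625,215)),
((0,-130,117),S(187,107)),((0,162,117),S(618,217)),((-115,-45,82),S(403,80)),((-115,45,82),S(545,110))]
def W(p,pts):
    c,q=np.cos(p[2]),np.sin(p[2])
    return np.array([[p[0]+c*x-q*y,p[1]+q*x+c*y,p[3] if z is None else z] for (x,y,z),_ in pts])
def res(p,sets=('t','s')):
    r=[]
    if 't' in sets: r.append((proj(t,W(p,top))-np.array([m for _,m in top])).ravel())
    if 's' in sets: r.append((proj(s,W(p,sc))-np.array([m for _,m in sc])).ravel())
    return np.concatenate(r)
for k in ['t','s','ts']:
    r=least_squares(res,[620,-185,-.1,8],args=(k,),loss='soft_l1'); print(k,r.x.round(3)); print(res(r.x,k).reshape(-1,2).round(1).tolist())
E
python3 fit.py
```

```text
t [ 6.25436e+02 -1.82565e+02 -1.05000e-01 -2.54100e+00]
[[0.2, 0.4], [0.1, 0.2], [0.6, 0.3], [-0.1, 0.1], [0.6, -0.9], [-0.5, -0.3], [-0.6, 0.3], [-0.2, 0.0], [-0.0, -0.5], [0.0, 0.2]]
s [ 6.25860e+02 -1.81522e+02 -1.10000e-01  3.68600e+00]
[[0.3, 0.3], [0.6, 0.3], [-1.2, -0.4], [0.1, -0.9], [-0.9, -1.0], [-0.9, -0.1], [7.0, 1.5], [1.3, -0.2], [-0.7, 0.1]]
ts [ 6.2514e+02 -1.8214e+02 -1.0600e-01  2.3060e+00]
[[0.1, 0.1], [0.4, 0.1], [0.9, 0.4], [-0.3, -0.1], [0.4, -0.9], [-0.6, -0.2], [-0.7, 0.3], [-0.4, 0.2], [-0.2, -0.5], [-0.1, 0.2], [0.1, 0.3], [0.6, 0.3], [-1.2, -0.1], [-0.1, -1.3], [-0.9, -1.3], [-1.0, -0.2], [6.9, 1.1], [1.1, -0.3], [-0.9, -0.1]]
```

```bash
cat > fit2.py <<'E'
from h import *
import pickle
from scipy.optimize import least_squares
cs=pickle.load(open('c0.pkl','rb')); t=cs['top']; s=cs['scene']
T=lambda x,y:((x+.5)/9-.5+185,(y+.5)/9-.5+220)
S=lambda x,y:((x+.5)/9-.5+425,(y+.5)/9-.5+185)
st=[((55,40,20),T(148,95)),((55,-40,20),T(350,112)),((-55,-40,20),T(314,422)),((-55,40,20),T(103,400))]
ct=[((18,15,83),T(150,180)),((18,-15,83),T(232,192)),((-18,-15,83),T(216,302)),((-18,15,83),T(132,292))]
ss=[((-55,-40,20),S(140,175)),((-55,40,20),S(385,228)),((55,40,20),S(345,452)),((55,-40,20),S(88,390))]
c_s=[((-18,-15,83),S(243,103)),((-18,15,83),S(345,128)),((18,15,83),S(330,200)),((18,-15,83),S(230,182)),((18,-15,20),S(187,337)),((18,15,20),S(283,357))]
def W(p,pts):
    c,q=np.cos(p[2]),np.sin(p[2])
    return np.array([[p[0]+c*x-q*y,p[1]+q*x+c*y,z] for (x,y,z),_ in pts])
def res(p,L): return np.concatenate([(proj(c,W(p,l))-np.array([m for _,m in l])).ravel() for c,l in L])
for n,L in dict(stand_top=[(t,st)],stand_sc=[(s,ss)],cell_top=[(t,ct)],cell_sc=[(s,c_s)],stand=[(t,st),(s,ss)],cell=[(t,ct),(s,c_s)],all=[(t,st),(s,ss),(t,ct),(s,c_s)]).items():
    r=least_squares(res,[505,320,-.1],args=(L,),loss='soft_l1'); print(n,r.x.round(3),res(r.x,L).reshape(-1,2).round(1).tolist())
E
python3 fit2.py
```

```text
stand_top [ 5.06362e+02  3.24950e+02 -8.70000e-02] [[-1.0, -0.1], [1.0, 0.2], [0.6, -0.1], [-0.7, 0.0]]
stand_sc [ 5.09341e+02  3.26357e+02 -1.12000e-01] [[-0.4, -0.4], [0.2, 0.2], [0.8, 0.3], [-0.5, -0.3]]
cell_top [ 5.06481e+02  3.25324e+02 -1.14000e-01] [[-0.2, 0.4], [0.2, 0.3], [0.1, -0.3], [-0.2, -0.4]]
cell_sc [ 5.09587e+02  3.27295e+02 -9.90000e-02] [[-0.1, 0.5], [-0.2, 0.2], [0.2, 0.2], [-0.1, -0.4], [-0.0, -0.5], [0.2, -0.1]]
stand [ 5.07462e+02  3.26026e+02 -1.01000e-01] [[-1.0, -0.6], [0.9, 0.1], [0.1, -0.3], [-1.2, -0.5], [-0.8, -0.8], [-0.1, -0.4], [0.9, -0.2], [-0.4, -0.6]]
cell [ 5.07916e+02  3.26804e+02 -1.00000e-01] [[-0.8, 0.0], [-0.3, -0.3], [-0.2, -0.8], [-0.5, -0.8], [-0.2, 0.1], [-0.4, -0.2], [-0.0, -0.2], [-0.3, -0.8], [-0.2, -0.9], [0.1, -0.5]]
all [ 5.07697e+02  3.26542e+02 -9.90000e-02] [[-1.2, -0.7], [0.7, -0.0], [-0.1, -0.4], [-1.3, -0.6], [-0.6, -0.7], [0.1, -0.3], [1.1, -0.1], [-0.2, -0.5], [-0.7, 0.1], [-0.2, -0.2], [-0.1, -0.8], [-0.5, -0.7], [-0.3, 0.1], [-0.5, -0.3], [-0.1, -0.3], [-0.4, -0.8], [-0.3, -1.0], [-0.0, -0.6]]
```

```bash
cat > plan.py <<'E'
from h import *
RIG=np.array([625.3,-182.2]); YAW=-0.106
def rigw(x,y,z): 
    c,s=np.cos(YAW),np.sin(YAW); return np.array([RIG[0]+c*x-s*y,RIG[1]+s*x+c*y,z])
def pose():
    s=readout.sense(); return np.array(s['eef_pos']),RQ(s['ee_rot']),s
def plan(way,yaws,pose0=None):
    """way: xyz TCP per row; yaws: world angle of tool y axis per row (None keep)"""
    p,R,_=pose() if pose0 is None else pose0
    out=[]
    for w,a in zip(way,yaws):
        d=R.T@(w-p)/10; cur=np.arctan2(R[1,1],R[0,1])
        t=0 if a is None else np.degrees((cur-a+np.pi)%(2*np.pi)-np.pi)
        out.append([*d.round(2),round(t,1)]); p=w; R=R@Ro.from_euler('z',t,degrees=True).as_matrix()
    return out
def straight(tgt,yaw,n,n_yaw=None):
    p,R,_=pose(); cur=np.arctan2(R[1,1],R[0,1])
    dy=0 if yaw is None else (yaw-cur+np.pi)%(2*np.pi)-np.pi
    return plan([p+(tgt-p)*(i+1)/n for i in range(n)],[cur+dy*(i+1)/n for i in range(n)])
E
python3 - <<'E'
from plan import *
print(rigw(-115,0,82))
r=straight(rigw(-115,0,220),YAW,12)
for x in r: print(x)
E
```

```text
[ 510.94546529 -170.03281499   82.        ]
[np.float64(3.67), np.float64(-1.8), np.float64(0.7), np.float64(-5.6)]
[np.float64(3.83), np.float64(-1.43), np.float64(0.7), np.float64(-5.6)]
[np.float64(3.95), np.float64(-1.05), np.float64(0.7), np.float64(-5.6)]
[np.float64(4.04), np.float64(-0.66), np.float64(0.7), np.float64(-5.6)]
[np.float64(4.08), np.float64(-0.26), np.float64(0.7), np.float64(-5.6)]
[np.float64(4.09), np.float64(0.14), np.float64(0.7), np.float64(-5.6)]
[np.float64(4.05), np.float64(0.54), np.float64(0.7), np.float64(-5.6)]
[np.float64(3.98), np.float64(0.93), np.float64(0.7), np.float64(-5.6)]
[np.float64(3.87), np.float64(1.32), np.float64(0.7), np.float64(-5.6)]
[np.float64(3.72), np.float64(1.69), np.float64(0.7), np.float64(-5.6)]
[np.float64(3.54), np.float64(2.04), np.float64(0.7), np.float64(-5.6)]
[np.float64(3.33), np.float64(2.38), np.float64(0.7), np.float64(-5.6)]
```

>>> {"fn": "apply_moves", "kwargs": {
  "targets": [
    [3.67, -1.8, 0.7, -5.6],
    [3.83, -1.43, 0.7, -5.6],
    [3.95, -1.05, 0.7, -5.6],
    [4.04, -0.66, 0.7, -5.6],
    [4.08, -0.26, 0.7, -5.6],
    [4.09, 0.14, 0.7, -5.6],
    [4.05, 0.54, 0.7, -5.6],
    [3.98, 0.93, 0.7, -5.6]
  ],
  "grip": 3.0,
  "force": 30
}}

```text
time_s: 2.1
eef_pos: [391.9, -279.8, 247.8]
ee_rot: [0.0, 0.859, 0.513, 0.0]
force: [0.1, -0.3, 0.0]
grip_width: 0.352
```

>>> {"fn": "apply_moves", "kwargs": {
  "targets": [
    [3.87, 1.32, 0.7, -5.6],
    [3.72, 1.69, 0.7, -5.6],
    [3.54, 2.04, 0.7, -5.6],
    [3.33, 2.38, 0.7, -5.6],
    [0, 0, 0, 0],
    [0, 0, 0, 0]
  ]
}}

```text
time_s: 2.7
eef_pos: [511.2, -169.8, 219.7]
ee_rot: [-0.0, 0.744, 0.669, -0.0]
force: [-0.7, -0.3, 0.5]
grip_width: 0.351
```

```bash
python3 - <<'E'
from plan import *
p,R,s=pose(); print(p,np.arctan2(R[1,1],R[0,1]),s['force'],s['time_s'],s['grip_width'])
for x in straight(rigw(-115,0,138),YAW,4): print(x)
c=capture('top');cv2.imwrite('pics/t1.png',cv2.resize(c['img'][130:270,280:450,::-1],None,fx=4.5,fy=4.5,interpolation=2))
E
```

```text
[ 511.17903334 -169.80394814  219.66245511] -0.1063294675347289 [-0.6525987  -0.32233439  0.52011859] 2.7 0.3510692699586504
[np.float64(-0.01), np.float64(-0.0), np.float64(2.04), np.float64(-0.0)]
[np.float64(-0.01), np.float64(-0.0), np.float64(2.04), np.float64(-0.0)]
[np.float64(-0.01), np.float64(-0.0), np.float64(2.04), np.float64(-0.0)]
[np.float64(-0.01), np.float64(-0.0), np.float64(2.04), np.float64(-0.0)]
```

View pics/t1.png

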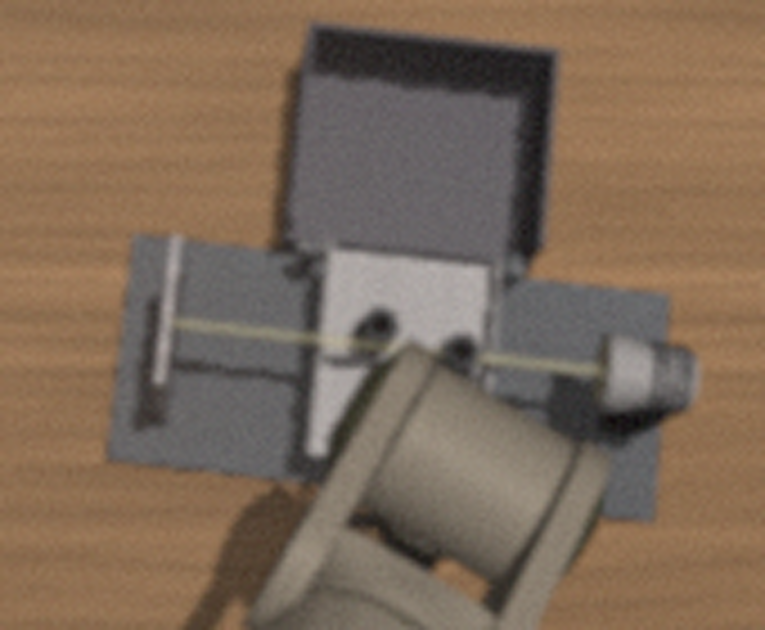

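The top view now shows the wrist covering the handle and front tray (around zoom 450,450), so I'll descend on the measured handle position.

>>> {"fn": "apply_moves", "kwargs": {
  "targets": [
    [0, 0, 2.0, 0],
    [0, 0, 2.0, 0],
    [0, 0, 2.0, 0],
    [0, 0, 2.2, 0],
    [0, 0, 0, 0]
  ]
}}

```text
time_s: 3.25
eef_pos: [509.5, -170.8, 136.0]
ee_rot: [-0.002, 0.745, 0.667, -0.001]
force: [0.4, -0.9, -0.0]
grip_width: 0.351
```

```bash
python3 - <<'E'
from plan import *
p,R,s=pose(); print(p,s['force'],s['time_s'])
c=capture('scene');cv2.imwrite('pics/s1.png',cv2.resize(c['img'][130:270,180:350,::-1],None,fx=4.5,fy=4.5,interpolation=2))
q=proj(c,[rigw(-115,45,82),rigw(-115,-45,82)]); print((q-[180,130])*4.5)
E
```

```text
[ 509.4679419  -170.78534473  136.02597674] [ 0.35628245 -0.85368929 -0.00436453] 3.25
[[527.2113414  213.42388352]
 [403.22425349 184.31483546]]
```

View pics/s1.png

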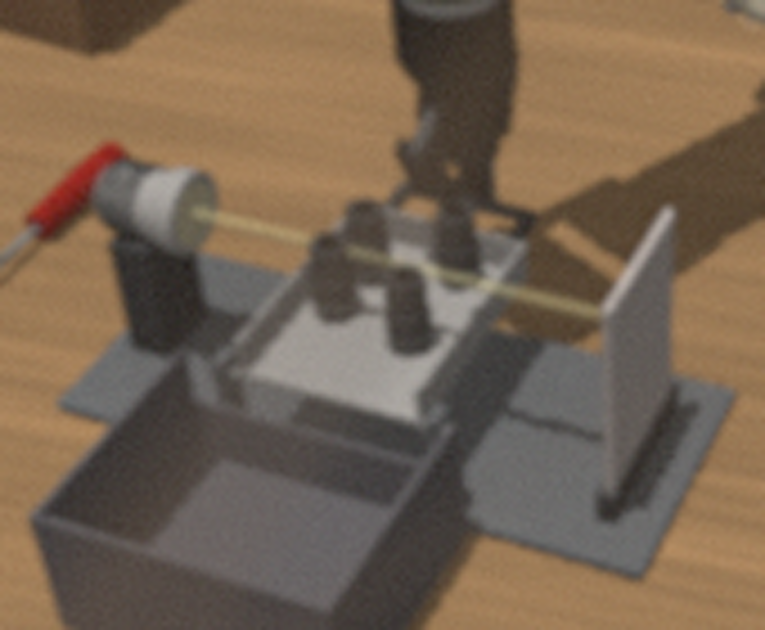

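The fingers straddle the bar near zoom (460,195). I'll close on it.

>>> {"fn": "apply_moves", "kwargs": {
  "targets": [
    [0, 0, 0, 0],
    [0, 0, 0, 0],
    [0, 0, 0, 0],
    [0, 0, 0, 0],
    [0, 0, 0, 0],
    [0, 0, 0, 0]
  ],
  "grip": 0,
  "force": 35
}}

```text
time_s: 3.9
eef_pos: [511.6, -170.9, 139.3]
ee_rot: [0.002, 0.744, 0.668, 0.0]
force: [-1.7, -2.1, 6.4]
grip_width: 0.101
```

```bash
python3 - <<'E'
from plan import *
p,R,s=pose(); print(p,s['force'],s['time_s'],s['grip_width']*85)
def arc(a): 
    return -190*np.cos(a)+12*np.sin(a),190*np.sin(a)+12*np.cos(a)
x0,z0=arc(0); yh=R[:,1]
print(yh, R.T@np.array([np.cos(YAW),np.sin(YAW),0]))
A=np.linspace(0,1.1,25)[1:]
px,pz=x0,z0
for a in A:
    x,z=arc(a); print(round(a,3),'dy',round((x-px)/10,2),'dz',round(-(z-pz)/10,2),x-x0,z-z0); px,pz=x,z
E
```

```text
[ 511.57205146 -170.86649019  139.31622574] [-1.71998423 -2.11805208  6.44113397] 3.9 8.599033724070381
[ 0.99426335 -0.10693082  0.00248879] [0.00114048 0.99999626 0.00248674]
0.046 dy 0.07 dz -0.87 0.7493384956418083 8.692682768622056
0.092 dy 0.11 dz -0.86 1.8961652137622025 17.34190414256981
0.138 dy 0.15 dz -0.86 3.438071443553838 25.929497931022965
0.183 dy 0.19 dz -0.85 5.371818678151584 34.43742738122618
0.229 dy 0.23 dz -0.84 7.6933454165551325 42.84782306156292
0.275 dy 0.27 dz -0.83 10.397775694108134 51.1430203932003
0.321 dy 0.31 dz -0.82 13.479429323617126 59.30559675147613
0.367 dy 0.35 dz -0.8 16.931833825600393 67.31840805910315
0.413 dy 0.38 dz -0.78 20.74773802260958 75.16462479433274
0.458 dy 0.42 dz -0.77 24.919127269071765 82.8277673384493
0.504 dy 0.45 dz -0.75 29.437240284663403 90.29174058835386
0.55 dy 0.49 dz -0.72 34.29258755586184 97.54086776153932
0.596 dy 0.52 dz -0.7 39.47497126702399 104.55992332245566
0.642 dy 0.55 dz -0.68 44.97350671913122 111.33416496110932
0.688 dy 0.58 dz -0.65 50.776645191213646 117.84936455673085
0.733 dy 0.61 dz -0.62 56.87219819643724 124.09183806147709
0.779 dy 0.64 dz -0.6 63.24736308190866 130.04847424140294
0.825 dy 0.66 dz -0.57 69.88874991842938 135.706762214336
0.871 dy 0.69 dz -0.53 76.78240962372156 141.05481772681716
0.917 dy 0.71 dz -0.5 83.91386326005873 146.08140811491552
0.963 dy 0.74 dz -0.47 91.26813244476541 150.77597589649284
1.008 dy 0.76 dz -0.44 98.82977080971463 155.1286609453652
1.054 dy 0.78 dz -0.4 106.58289644374793 159.13032120078987
1.1 dy 0.79 dz -0.36 114.51122524987753 162.77255186877966
```

>>> {"fn": "apply_moves", "kwargs": {
  "targets": [
    [0, 0.07, -0.87, 0],
    [0, 0.11, -0.86, 0],
    [0, 0.15, -0.86, 0],
    [0, 0.19, -0.85, 0],
    [0, 0.23, -0.84, 0],
    [0, 0.27, -0.83, 0],
    [0, 0.31, -0.82, 0],
    [0, 0.35, -0.8, 0]
  ]
}}

```text
time_s: 4.7
eef_pos: [527.3, -172.6, 205.1]
ee_rot: [-0.0, 0.744, 0.668, -0.001]
force: [-1.9, -6.6, -4.5]
grip_width: 0.098
```

```bash
python3 - <<'E'
from plan import *
p,R,s=pose(); print(p,s['force'],s['time_s'],s['grip_width']*85)
c=capture('scene');cv2.imwrite('pics/s2.png',cv2.resize(c['img'][100:270,160:350,::-1],None,fx=3.5,fy=3.5,interpolation=2))
E
```

```text
[ 527.27319714 -172.55542591  205.14106018] [-1.85977054 -6.62474516 -4.45588025] 4.7 8.334349887155335
```

View pics/s2.png

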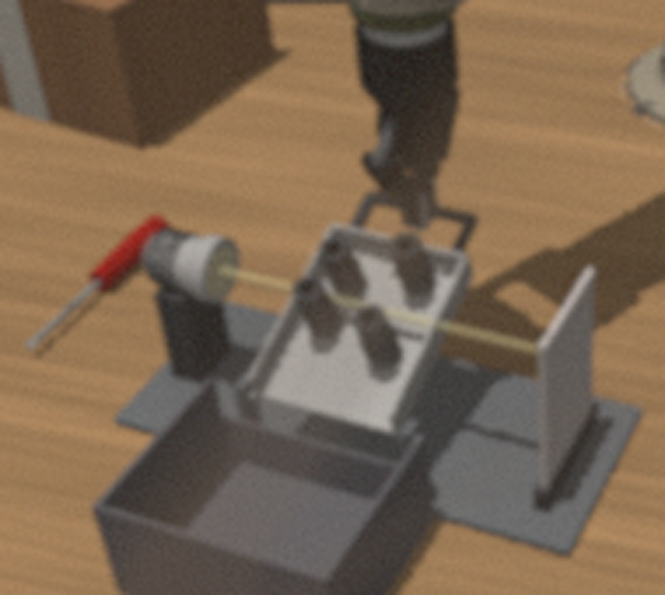

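The tray follows: it is tilted and the four sockets still stand (zoom 340–410, 250–350). I'll keep lifting.

>>> {"fn": "apply_moves", "kwargs": {
  "targets": [
    [0, 0.38, -0.78, 0],
    [0, 0.42, -0.77, 0],
    [0, 0.45, -0.75, 0],
    [0, 0.49, -0.72, 0],
    [0, 0.52, -0.7, 0],
    [0, 0.55, -0.68, 0],
    [0, 0.58, -0.65, 0],
    [0, 0.61, -0.62, 0]
  ]
}}

```text
time_s: 5.55
eef_pos: [565.6, -176.8, 263.3]
ee_rot: [-0.002, 0.744, 0.668, -0.003]
force: [-17.7, -3.3, 13.0]
grip_width: 0.097
```

>>> {"fn": "apply_moves", "kwargs": {
  "targets": [
    [0, 0.64, -0.6, 0],
    [0, 0.66, -0.57, 0],
    [0, 0.69, -0.53, 0],
    [0, 0.71, -0.5, 0],
    [0, 0.74, -0.47, 0],
    [0, 0.76, -0.44, 0],
    [0, 0.78, -0.4, 0],
    [0, 0.6, -0.28, 0]
  ]
}}

```text
time_s: 6.35
eef_pos: [622.5, -183.0, 302.9]
ee_rot: [0.001, 0.744, 0.668, -0.001]
force: [-11.1, -2.1, 16.5]
grip_width: 0.095
```

>>> {"fn": "apply_moves", "kwargs": {
  "targets": [
    [0, 0, 0, 0],
    [0, 0, 0, 0],
    [0, 0, 0, 0],
    [0, 0, 0, 0],
    [0, 0, 0, 0],
    [0, 0, 0, 0]
  ]
}}

```text
time_s: 6.95
eef_pos: [622.4, -182.9, 302.9]
ee_rot: [0.002, 0.744, 0.668, -0.0]
force: [-7.5, -2.7, 15.4]
grip_width: 0.099
```

```bash
python3 - <<'E'
from plan import *
p,R,s=pose(); print(p,s['force'],s['time_s'],s['grip_width']*85)
c=capture('scene');cv2.imwrite('pics/s3.png',cv2.resize(c['img'][100:290,160:350,::-1],None,fx=3.1,fy=3.1,interpolation=2))
c=capture('top');cv2.imwrite('pics/t3.png',cv2.resize(c['img'][100:270,280:450,::-1],None,fx=3.1,fy=3.1,interpolation=2))
E
```

```text
[ 622.38042924 -182.93073213  302.8986262 ] [-7.51961819 -2.66603999 15.37909091] 6.95 8.383091021703644
```

View pics/s3.png

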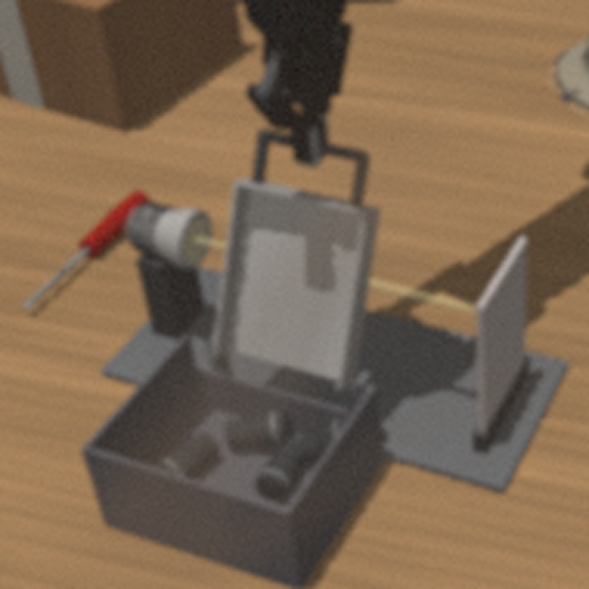

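View pics/t3.png

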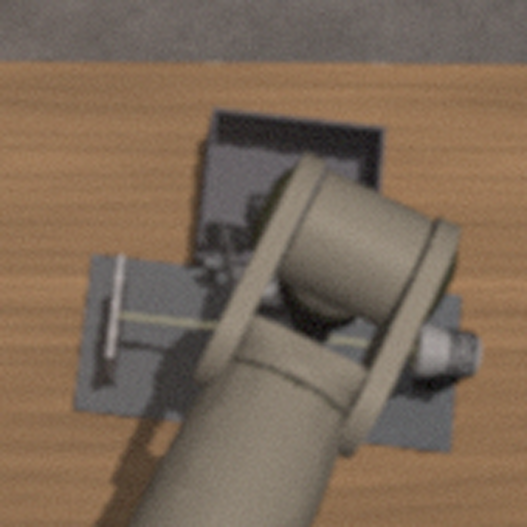

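The tray is empty, apart from the gripper's shadow on it, and the sockets lie in the bin (zoom 170–340, 410–490). I'll lower the tray along the same arc.

>>> {"fn": "apply_moves", "kwargs": {
  "targets": [
    [0, -0.6, 0.28, 0],
    [0, -0.78, 0.4, 0],
    [0, -0.76, 0.44, 0],
    [0, -0.74, 0.47, 0],
    [0, -0.71, 0.5, 0],
    [0, -0.69, 0.53, 0],
    [0, -0.66, 0.57, 0],
    [0, -0.64, 0.6, 0]
  ]
}}

```text
time_s: 7.85
eef_pos: [566.9, -176.8, 263.0]
ee_rot: [0.001, 0.744, 0.668, -0.0]
force: [-3.4, -4.2, 1.9]
grip_width: 0.1
```

>>> {"fn": "apply_moves", "kwargs": {
  "targets": [
    [0, -0.61, 0.62, 0],
    [0, -0.58, 0.65, 0],
    [0, -0.55, 0.68, 0],
    [0, -0.52, 0.7, 0],
    [0, -0.49, 0.72, 0],
    [0, -0.45, 0.75, 0],
    [0, -0.42, 0.77, 0],
    [0, -0.38, 0.78, 0]
  ]
}}

```text
time_s: 8.65
eef_pos: [527.6, -172.3, 204.9]
ee_rot: [0.001, 0.744, 0.668, 0.0]
force: [1.0, -5.1, 0.8]
grip_width: 0.099
```

>>> {"fn": "apply_moves", "kwargs": {
  "targets": [
    [0, -0.35, 0.8, 0],
    [0, -0.31, 0.82, 0],
    [0, -0.27, 0.83, 0],
    [0, -0.23, 0.84, 0],
    [0, -0.19, 0.85, 0],
    [0, -0.15, 0.86, 0],
    [0, -0.11, 0.8, 0],
    [0, -0.07, 0.7, 0]
  ]
}}

```text
time_s: 9.45
eef_pos: [511.6, -170.4, 140.2]
ee_rot: [0.001, 0.744, 0.668, 0.001]
force: [-5.4, 1.8, 46.8]
grip_width: 0.107
```

```bash
python3 - <<'E'
from plan import *
p,R,s=pose(); print(p,s['force'],s['time_s'],s['grip_width']*85)
E
```

```text
[ 511.61701219 -170.40469936  140.19074971] [-5.39417499  1.77057855 46.78240525] 9.45 9.074339971343456
```

>>> {"fn": "apply_moves", "kwargs": {
  "targets": [
    [0, 0, -0.3, 0],
    [0, 0, 0, 0],
    [0, 0, 0, 0],
    [0, 0, 0, 0]
  ],
  "grip": 3.0
}}

```text
time_s: 9.85
eef_pos: [510.9, -169.9, 143.0]
ee_rot: [-0.0, 0.744, 0.668, 0.0]
force: [-1.1, -0.4, -0.4]
grip_width: 0.355
```

```bash
python3 - <<'E'
from plan import *
p,R,s=pose(); print(p,s['force'],s['time_s'],s['grip_width']*85)
E
```

```text
[ 510.92361948 -169.92959263  143.02803098] [-1.14175481 -0.42153862 -0.44952264] 9.85 30.186923257666155
```

```bash
python3 - <<'E'
from plan import *
p,R,s=pose()
up=p+[0,0,110]; tg=np.array([507.5,326,200.]); n=11
w=[p+[0,0,45],p+[0,0,90]]; q=w[-1]
cur=np.arctan2(R[1,1],R[0,1])
w+= [q+(tg-q)*(i+1)/n for i in range(n)]
for x in plan(w,[None,None]+[cur+(-0.1-cur)*(i+1)/n for i in range(n)]): print([float(v) for v in x])
c=capture('scene');cv2.imwrite('pics/s4.png',cv2.resize(c['img'][100:290,160:350,::-1],None,fx=3.1,fy=3.1,interpolation=2))
E
```

```text
[0.0, -0.0, -4.5, 0.0]
[0.0, -0.0, -4.5, 0.0]
[4.48, -0.51, 0.3, -0.0]
[4.48, -0.51, 0.3, -0.0]
[4.48, -0.51, 0.3, -0.0]
[4.48, -0.5, 0.3, -0.0]
[4.48, -0.5, 0.3, -0.0]
[4.48, -0.5, 0.3, -0.0]
[4.48, -0.5, 0.3, -0.0]
[4.48, -0.49, 0.3, -0.0]
[4.48, -0.49, 0.3, -0.0]
[4.48, -0.49, 0.3, -0.0]
[4.48, -0.48, 0.3, -0.0]
```

View pics/s4.png

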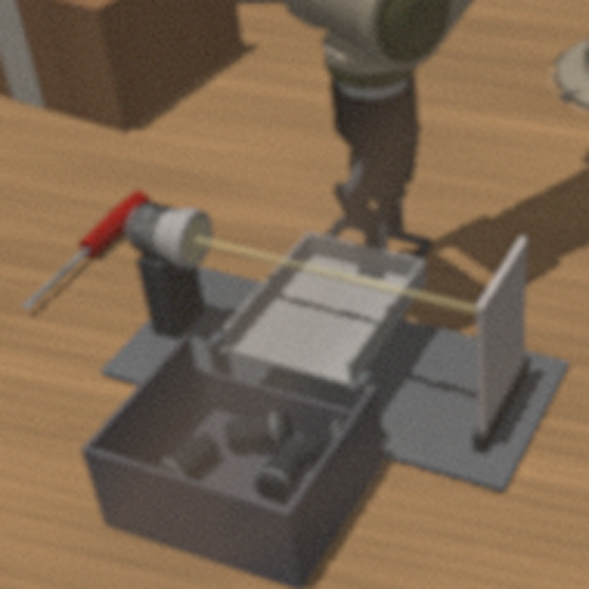

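The tray is flat and empty and the beam is unbroken. Four sockets lie in the bin. On to the cell.

>>> {"fn": "apply_moves", "kwargs": {
  "targets": [
    [0, 0, -4.5, 0],
    [0, 0, -4.5, 0],
    [4.48, -0.51, 0.3, 0],
    [4.48, -0.51, 0.3, 0],
    [4.48, -0.51, 0.3, 0],
    [4.48, -0.5, 0.3, 0],
    [4.48, -0.5, 0.3, 0],
    [4.48, -0.5, 0.3, 0]
  ],
  "grip": 6.5,
  "force": 30
}}

```text
time_s: 10.7
eef_pos: [509.3, 102.2, 215.2]
ee_rot: [-0.0, 0.744, 0.668, 0.0]
force: [0.7, 0.0, 0.2]
grip_width: 0.758
```

>>> {"fn": "apply_moves", "kwargs": {
  "targets": [
    [4.48, -0.5, 0.3, 0],
    [4.48, -0.49, 0.3, 0],
    [4.48, -0.49, 0.3, 0],
    [4.48, -0.49, 0.3, 0],
    [4.48, -0.48, 0.3, 0],
    [0, 0, 0, 0],
    [0, 0, 0, 0]
  ]
}}

```text
time_s: 11.4
eef_pos: [508.8, 326.2, 199.7]
ee_rot: [-0.0, 0.743, 0.669, -0.0]
force: [-0.5, -0.1, -0.2]
grip_width: 0.76
```

```bash
python3 - <<'E'
from plan import *
p,R,s=pose(); print(p,np.arctan2(R[1,1],R[0,1]),s['force'],s['time_s'],s['grip_width']*85)
for x in straight(np.array([507.5,326,112]),-.1,3): print([float(v) for v in x])
c=capture('scene');cv2.imwrite('pics/s5.png',cv2.resize(c['img'][130:260,390:540,::-1],None,fx=4.5,fy=4.5,interpolation=2))
c=capture('top');cv2.imwrite('pics/t5.png',cv2.resize(c['img'][170:300,140:290,::-1],None,fx=4.5,fy=4.5,interpolation=2))
E
```

```text
[508.82475152 326.17945126 199.71041835] -0.10543784282205525 [-0.45384954 -0.11652658 -0.22291663] 11.4 64.60669477976475
[-0.01, -0.04, 2.92, -0.1]
[-0.01, -0.04, 2.92, -0.1]
[-0.01, -0.04, 2.92, -0.1]
```

View pics/s5.png

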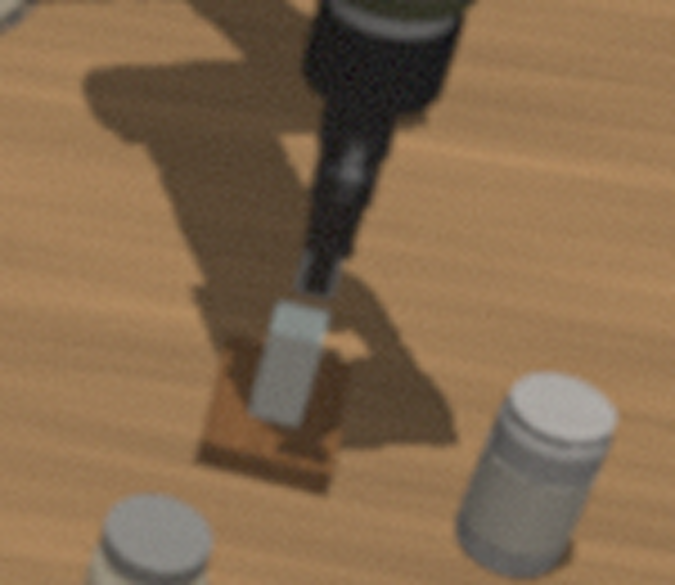

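View pics/t5.png

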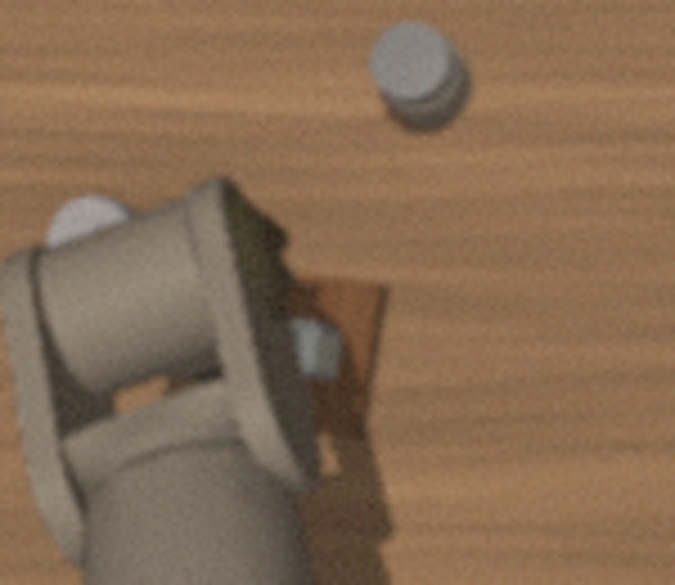

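The gripper lines up with the cell: fingertip at zoom (318,280), cell top at (300,320). Descending.

>>> {"fn": "apply_moves", "kwargs": {
  "targets": [
    [0, -0.1, 2.9, 0],
    [0, 0, 2.9, 0],
    [0, 0, 2.9, 0],
    [0, 0, 0, 0],
    [0, 0, 0, 0]
  ]
}}

```text
time_s: 12.0
eef_pos: [508.8, 325.0, 114.1]
ee_rot: [0.0, 0.744, 0.668, 0.0]
force: [0.5, -0.6, 0.2]
grip_width: 0.762
```

```bash
python3 - <<'E'
from plan import *
p,R,s=pose(); print(p,np.arctan2(R[1,1],R[0,1]),s['force'],s['time_s'],s['grip_width']*85)
c=capture('scene');cv2.imwrite('pics/s6.png',cv2.resize(c['img'][160:250,410:510,::-1],None,fx=6.5,fy=6.5,interpolation=2))
E
```

```text
[508.83745019 325.02843319 114.13092927] -0.10837272821965754 [ 0.54660286 -0.56497173  0.18509804] 12.0 64.73921587522084
```

View pics/s6.png

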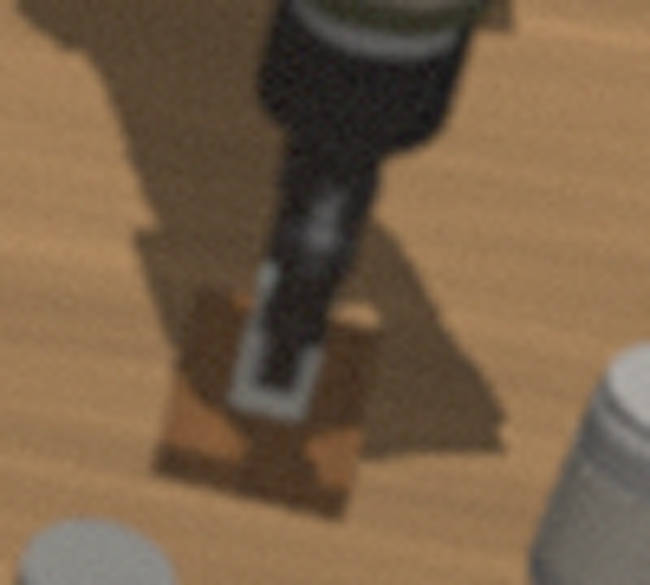

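The finger sits centred on the frosted face: tip at zoom 257–297, face 235–315. Gripping.

>>> {"fn": "apply_moves", "kwargs": {
  "targets": [
    [0, 0, 0, 0],
    [0, 0, 0, 0],
    [0, 0, 0, 0],
    [0, 0, 0, 0],
    [0, 0, 0, 0],
    [0, 0, 0, 0]
  ],
  "grip": 3.0,
  "force": 30
}}

```text
time_s: 12.65
eef_pos: [508.7, 325.9, 114.6]
ee_rot: [0.0, 0.744, 0.668, 0.001]
force: [-2.2, -1.2, 6.7]
grip_width: 0.416
```

>>> {"fn": "apply_moves", "kwargs": {
  "targets": [
    [0, 0, -0.5, 0],
    [0, 0, -0.5, 0],
    [0, 0, -1.0, 0],
    [0, 0, -2.0, 0],
    [0, 0, -4.0, 0],
    [0, 0, -4.0, 0],
    [0, 0, -4.0, 0],
    [0, 0, 0, 0]
  ]
}}

```text
time_s: 13.45
eef_pos: [509.3, 326.3, 279.9]
ee_rot: [0.002, 0.744, 0.668, 0.005]
force: [0.8, 0.4, -0.6]
grip_width: 0.42
```

```bash
python3 - <<'E'
from plan import *
p,R,s=pose(); print(p,np.arctan2(R[1,1],R[0,1]),s['force'],s['time_s'],s['grip_width']*85)
c=capture('scene');cv2.imwrite('pics/s7.png',cv2.resize(c['img'][110:250,400:540,::-1],None,fx=4.2,fy=4.2,interpolation=2))
E
```

```text
[509.34122586 326.30400458 279.86817711] -0.10699731743937747 [ 0.76143402  0.42698959 -0.62052394] 13.45 35.671483434862466
```

View pics/s7.png

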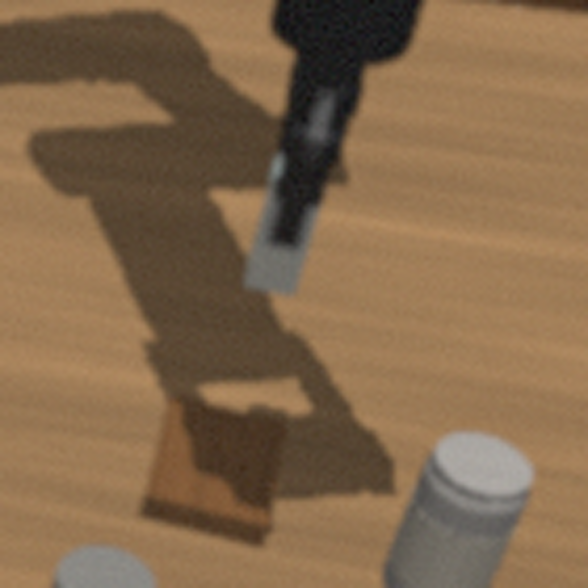

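The cell is held by its frosted faces and out of the stand. I'll carry it around the screen on the handle side, then in over the tray.

```bash
python3 - <<'E'
from plan import *
p,R,s=pose()
for x in straight(rigw(-100,0,280),None,14): print([float(v) for v in x])
E
```

```text
[-3.52, 0.5, -0.03, 0.0]
[-3.52, 0.5, -0.03, 0.0]
[-3.52, 0.5, -0.03, 0.0]
[-3.52, 0.5, -0.03, 0.0]
[-3.52, 0.5, -0.03, 0.0]
[-3.52, 0.5, -0.03, 0.0]
[-3.52, 0.5, -0.03, 0.0]
[-3.52, 0.5, -0.03, 0.0]
[-3.52, 0.5, -0.03, 0.0]
[-3.52, 0.5, -0.03, 0.0]
[-3.52, 0.5, -0.03, 0.0]
[-3.52, 0.5, -0.03, 0.0]
[-3.52, 0.5, -0.03, 0.0]
[-3.52, 0.5, -0.03, 0.0]
```

>>> {"fn": "apply_moves", "kwargs": {
  "targets": [
    [-1.0, 0.14, 0, 0],
    [-2.0, 0.28, 0, 0],
    [-3.0, 0.43, 0, 0],
    [-3.5, 0.5, 0, 0],
    [-3.5, 0.5, 0, 0],
    [-3.5, 0.5, 0, 0],
    [-3.5, 0.5, 0, 0],
    [-3.5, 0.5, 0, 0]
  ]
}}

```text
time_s: 14.3
eef_pos: [515.6, 86.6, 271.7]
ee_rot: [-0.001, 0.744, 0.668, -0.001]
force: [0.6, -0.2, -1.7]
grip_width: 0.417
```

>>> {"fn": "apply_moves", "kwargs": {
  "targets": [
    [-3.5, 0.5, 0, 0],
    [-3.5, 0.5, 0, 0],
    [-3.5, 0.5, 0, 0],
    [-3.5, 0.5, 0, 0],
    [-3.5, 0.5, 0, 0],
    [-3.5, 0.5, 0, 0],
    [-3.0, 0.42, 0, 0],
    [-1.7, 0.25, 0, 0]
  ]
}}

```text
time_s: 15.1
eef_pos: [524.5, -173.2, 271.7]
ee_rot: [-0.001, 0.745, 0.667, -0.001]
force: [0.4, 1.0, -2.7]
grip_width: 0.423
```

```bash
python3 - <<'E'
from plan import *
p,R,s=pose(); print(p,np.arctan2(R[1,1],R[0,1]),s['force'],s['time_s'],s['grip_width']*85)
for x in straight(rigw(0,0,230),YAW,7): print([float(v) for v in x])
E
```

```text
[ 524.54661107 -173.19423959  271.65239839] -0.10925707573039126 [ 0.44620013  0.96938085 -2.70538854] 15.1 35.95662638820822
[0.03, 1.45, 0.59, -0.0]
[0.03, 1.45, 0.59, -0.0]
[0.03, 1.45, 0.59, -0.0]
[0.03, 1.45, 0.59, -0.0]
[0.03, 1.45, 0.59, -0.0]
[0.03, 1.45, 0.59, -0.0]
[0.02, 1.45, 0.59, -0.0]
```

>>> {"fn": "apply_moves", "kwargs": {
  "targets": [
    [0, 1.0, 0.2, 0],
    [0, 1.5, 0.5, 0],
    [0, 1.7, 0.7, 0],
    [0, 1.7, 0.8, 0],
    [0, 1.7, 0.8, 0],
    [0, 1.5, 0.7, 0],
    [0.2, 1.0, 0.4, 0],
    [0, 0, 0, 0]
  ]
}}

```text
time_s: 15.9
eef_pos: [626.7, -178.2, 230.3]
ee_rot: [-0.001, 0.743, 0.669, -0.0]
force: [0.7, -0.3, -0.8]
grip_width: 0.419
```

>>> {"fn": "apply_moves", "kwargs": {
  "targets": [
    [0, 0, 0, 0],
    [0, 0, 0, 0]
  ]
}}

```text
time_s: 16.1
eef_pos: [625.8, -179.3, 232.4]
ee_rot: [-0.0, 0.744, 0.668, -0.0]
force: [0.4, -0.1, -1.1]
grip_width: 0.421
```

```bash
cat > chk.py <<'E'
from plan import *
import sys
p,R,s=pose(); a=np.arctan2(R[1,1],R[0,1]); print(p,a,s['force'],s['time_s'],s['grip_width']*85)
c=capture('scene'); k=7; x0,y0,w,h=220,130,110,85
im=cv2.resize(c['img'][y0:y0+h,x0:x0+w,::-1],None,fx=k,fy=k,interpolation=2); 
cv2.imwrite(f'pics/{sys.argv[1]}.png',im)
# predicted cell wireframe: centred on TCP, underside 106.6 below
co=np.array([[sx*18,sy*15,z] for z in (0,75) for sx,sy in ((1,1),(1,-1),(-1,-1),(-1,1))],float)
ca,sa=np.cos(a),np.sin(a)
W=np.c_[p[0]+ca*co[:,0]-sa*co[:,1],p[1]+sa*co[:,0]+ca*co[:,1],p[2]-106.6+co[:,2]]
q=((proj(c,W)-[x0,y0]+.5)*k-.5); im2=im.copy(); Q=q.round().astype(int)
for i in range(4):
    for A,B in ((i,(i+1)%4),(4+i,4+(i+1)%4),(i,4+i)): cv2.line(im2,Q[A].tolist(),Q[B].tolist(),(0,0,255),1)
b=((proj(c,[rigw(0,-130,117),rigw(0,162,117)])-[x0,y0]+.5)*k).round().astype(int); cv2.line(im2,b[0].tolist(),b[1].tolist(),(255,255,0),1)
cv2.imwrite(f'pics/{sys.argv[1]}w.png',im2)
t=rigw(0,0,p[2]); print('to go xy tool cm',(R.T@(t-p)/10).round(2), 'z',(p[2]-199.6)/10,'yaw',a-YAW)
E
python3 chk.py s8
```

```text
[ 625.81865801 -179.32196731  232.385953  ] -0.10676737698482404 [ 0.43745853 -0.14781484 -1.1111812 ] 16.1 35.77194458958203
to go xy tool cm [-0.29 -0.02 -0.  ] z 3.2785952999896466 yaw -0.0007673769848240419
```

View pics/s8.png

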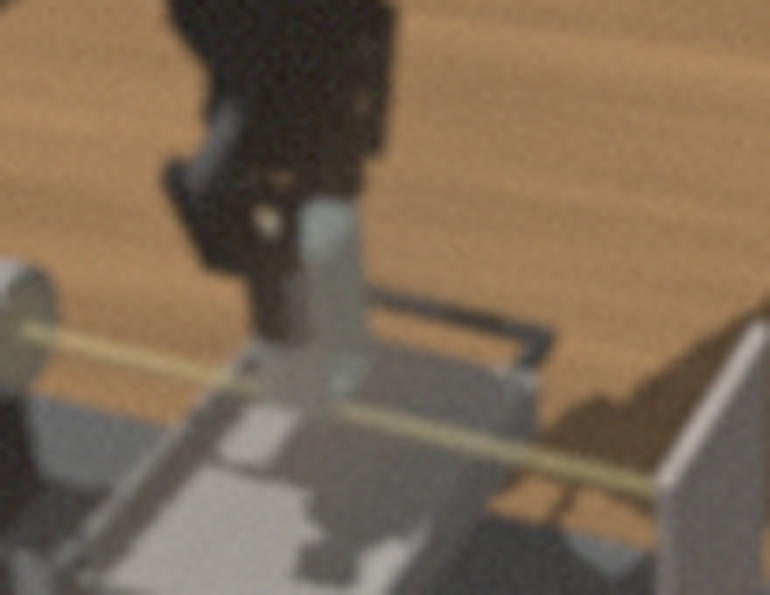

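View pics/s8w.png

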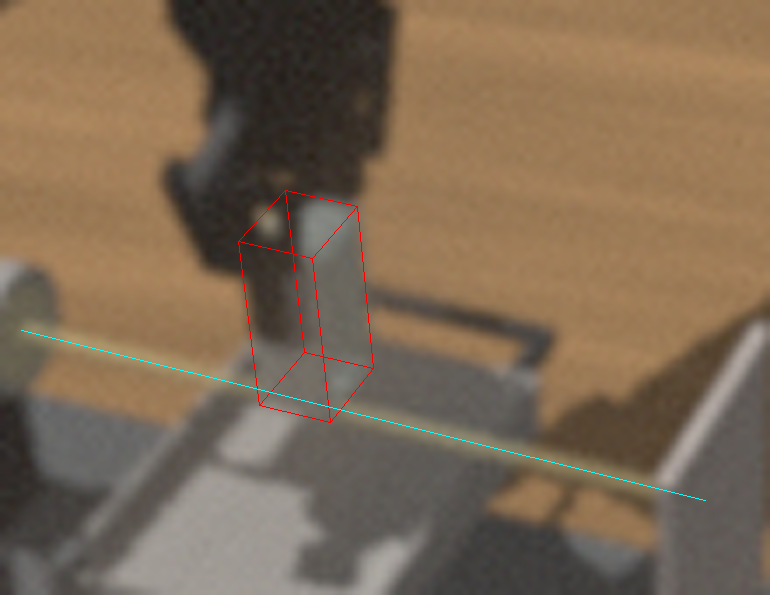

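The wireframe matches the held cell (zoom 240–373, 190–420) and the predicted beam line. I'll lower it into the light.

>>> {"fn": "apply_moves", "kwargs": {
  "targets": [
    [-0.1, 0, 0.5, 0],
    [-0.1, 0, 0.8, 0],
    [-0.1, 0, 0.8, 0],
    [0, 0, 0.7, 0],
    [0, 0, 0.4, 0],
    [0, 0, 0.1, 0],
    [0, 0, 0, 0],
    [0, 0, 0, 0]
  ]
}}

```text
time_s: 16.95
eef_pos: [625.9, -182.7, 199.5]
ee_rot: [0.0, 0.744, 0.668, 0.0]
force: [-0.5, 0.4, -1.4]
grip_width: 0.417
```

>>> {"fn": "apply_moves", "kwargs": {
  "targets": [
    [0, 0, 0, 0],
    [0, 0, 0, 0],
    [0, 0, 0, 0]
  ]
}}

```text
time_s: 17.25
eef_pos: [625.8, -182.8, 199.3]
ee_rot: [0.0, 0.744, 0.668, 0.0]
force: [-0.3, -0.8, -1.6]
grip_width: 0.417
```

```bash
python3 chk.py s9; python3 - <<'E'
from plan import *
ims=[capture('scene')['img'].astype(float) for _ in range(12)]
im=np.mean(ims,0); np.save('avg.npy',im)
cv2.imwrite('pics/s9a.png',cv2.resize(im[130:215,220:330,::-1].clip(0,255).astype(np.uint8),None,fx=7,fy=7,interpolation=2))
t=np.mean([capture('top')['img'].astype(float) for _ in range(4)],0)
cv2.imwrite('pics/t9.png',cv2.resize(t[130:270,280:450,::-1].clip(0,255).astype(np.uint8),None,fx=4.5,fy=4.5,interpolation=2))
E
```

```text
[ 625.79463548 -182.75725217  199.31531598] -0.10715447838253822 [-0.32218125 -0.75769902 -1.55938933] 17.25 35.48635066725558
to go xy tool cm [ 0.05 -0.06 -0.  ] z -0.02846840160171098 yaw -0.0011544783825382238
```

View pics/s9a.png

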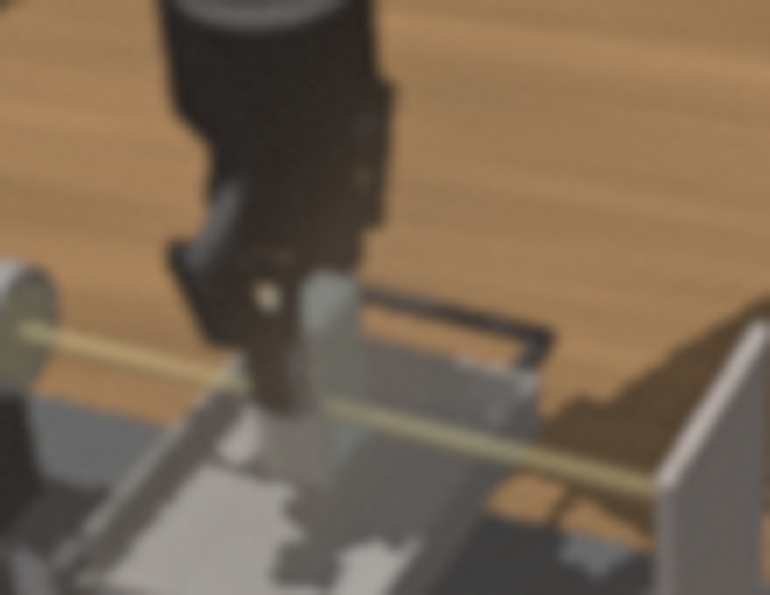

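View pics/s9w.png

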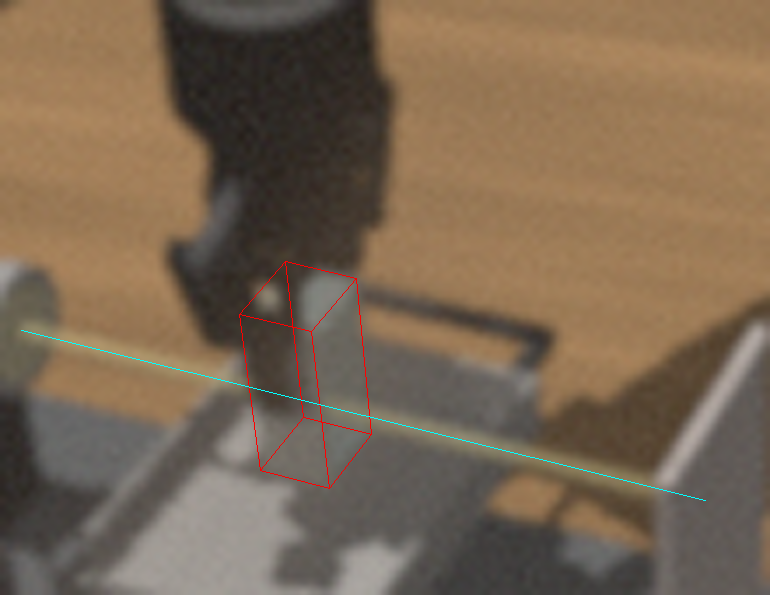

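View pics/t9.png

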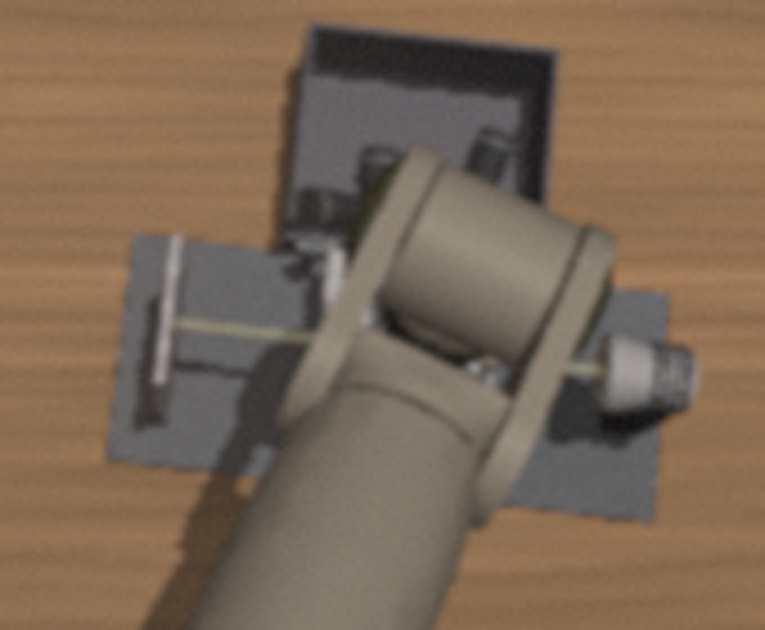

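```bash
python3 - <<'E'
from plan import *
im=np.load('avg.npy'); cv2.imwrite('pics/s9b.png',cv2.resize(im[170:300,170:350,::-1].clip(0,255).astype(np.uint8),None,fx=4.4,fy=4.4,interpolation=2))
s=readout.sense(); print(s['eef_pos'],s['dq'].round(4),s['time_s'])
print([(np.round(np.array(d['location'])*[640,400]).tolist(),round(d['score'],2)) for d in nets.boxes_of('scene','socket0_mid')])
E
```

```text
[ 625.77595265 -182.73961241  199.19865146] [ 0.0004 -0.0027 -0.0007  0.0002 -0.0018 -0.0008] 18.1
[([244.0, 239.0], 0.51)]
```

View pics/s9b.png

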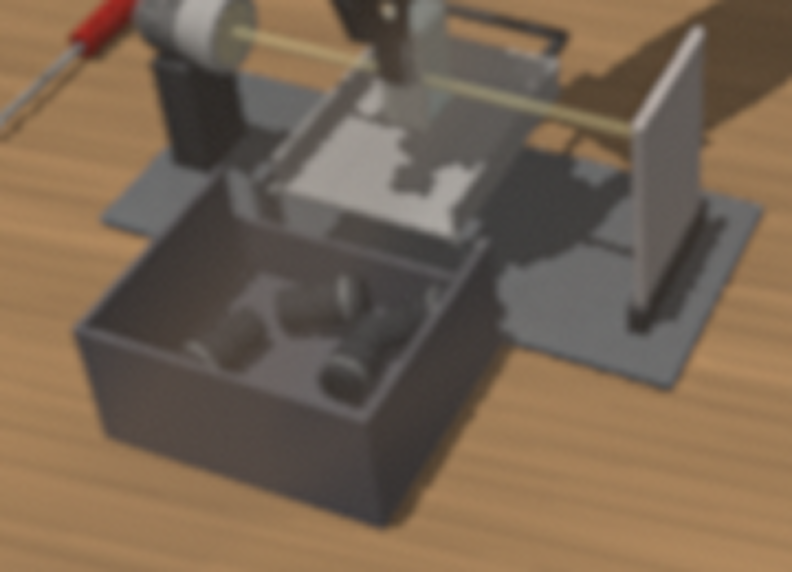

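The bin holds four sockets (zoom 235,340; 320,300; 350,370; 410,315). The tray is empty and flat, and the beam passes through the cell. Handing in.

```bash
python3 - <<'E'
from rig import ctrl
print(ctrl.finish_job())
E
```

```text
the job is handed in; nothing more can be done
None
```

The job is done and handed in at about 18 s. I lifted the tray by its bar to about 1.1 rad, tipped the sockets into the bin and lowered the tray flat again. Then I took the cell out of its stand by its two frosted faces and held it upright in the light path.

Last checks:
- **Tray and sockets:** the tray is flat and empty. I counted four sockets in the bin by eye; the network reported only one of them.
- **Cell position:** the tool was within about 1 mm of the planned spot in x, y and height, and about 0.001 rad in angle. That spot rests on the camera fit, which is good to about 2 mm. The predicted cell outline and beam line matched the picture.
- **Hold:** the arm was nearly still (joint speeds under 0.003 rad/s) and the external force was under 2 N. By the fitted heights the underside of the cell is about 22 mm above the tray floor.
- **Other things on the bench:** I never touched the jar, can or screwdriver. I did not re-measure where they are.

**Force reading:** at the end of lowering the tray, the wrist briefly read 47 N while the fingers pressed the bar against the flat stop. By geometry the gripper's body was about 50 mm clear of the bar, so that push went through the fingers. It was well under the 120 N wrist limit.

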